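# Load the balance and slide its draft-shield panel home

### The arm

A 7-joint arm with a two-finger parallel gripper is mounted at the origin on the work surface. World frame = base frame: x ahead of the robot, y to its left, z up, the work surface at z = 0. Lengths are in m, angles in rad, forces in N, time in s.
With the tool pointing down it reaches from about 0.425 to 0.875 m from the base axis. Payload 4.7 kg.
Tool frame: the origin (TCP) lies midway between the tips of the shut fingers; the grasp point (between the pads) lies 19 mm behind it; z points along the fingers, y is the line along which they close (so a half turn about z gives the same grasp; the last joint's range is limited). The gripper opens to 85 mm and grips with 20 to 120 N. Pads are 22 mm wide; open, the fingers measure 114 mm over their backs; the gripper's body (76 mm by 85 mm) begins 54 mm behind the grasp point. The pads swing forward as they close: fully open they stand 13 mm farther back than shut.
Start: joints at [-1.16, 0.321, -0.07, 1.45, 0.023, 1.371, -0.057], TCP at [0.251, 0.6, 0.196] pointing down, gripper open.
Joint ranges: [-2.86, 2.86], [-0.3, 2.09], [-1.38, 1.24], [0.06, 2.45], [-1.56, 4.7], [0.09, 2.05], [-2.69, 2.69]. Speed limits (rad/s): [2.57, 2.57, 3.14, 3.14, 3.14, 3.14, 3.14].

### API

Orientations are given as a 3x3 rotation matrix whose columns are the frame's x, y, z axes.
In Python, from rig import arm gives the robot as it stands.
- The arm moves only by the tool apply_moves, never from a script. Its argument "targets" is a list of rows, each a list of 2 entries, a list of its own where there are three numbers: the shift along the tool's x, y, z each as a share of 0.5 m, from -1 to 1, then the turn, a rotation vector about the tool's x, y, z each as a share of 2 pi rad, from -1 to 1. In form: [[[x, y, z], [rx, ry, rz]], ...]. A call has 1 to 5 rows; each row is the pose to reach, as a shift and turn from the pose commanded when the call began, along the tool's axes at that moment, turning the shorter way round; what a row does not reach only later rows make up. A row lasts 1/10 s, in which the tool goes at most 50 mm and 8.59 degrees, less where a joint would pass 70% of its speed; a pose out of reach is approached as far as the arm can. A call with a number of a shift or a turn outside -1 to 1 is refused whole. A call with a gripper value outside its range is refused whole. "jaw" is the opening, from -1 (shut) to 1 (fully open), set as the call begins (left out, the last holds). The fingers move at their own pace and stop on an object; the grip force is fixed at half the most. Time passes only in rows, so rows that repeat a pose let the fingers close. It gives the time, the measured TCP pose, the force, the opening and the grip force at its end, in the units of the state.
- arm.get_obs(): the state, without advancing time (a new reading comes with each control period).
- arm.capture(name): name is "side" or "top"; returns a dict with "pixels" (480x640x3 uint8, blue, green, red), "intrinsics" (3x3 intrinsics, pixels), "rvec" (rotation vector, rad) and "tvec" (3), from world to camera coordinates, as OpenCV has them. Camera axes: x right, y down, z forward; pixel columns grow to the right and rows downward; lengths in m; the calibration is good to about 2 mm. A picture is of the moment at which its call begins. There is no depth.
- arm.close_job(): hands the job in; it is judged then, once.
Trained networks look in a picture, given as the dict that the camera call returned (one of the last four; its "shot" number tells which), for a name from the list of things; names that differ only in an ending like _2 or _b are one class to them, and where a whole thing is asked for, a point or a joint stands for the part that bears it (a point fixed in the world has none). Each returns a list of dicts, best first, with "p" (0 to 1); they miss things now and then, are a little off and sometimes report something else, mostly with a low value. They report only what shows in the picture. A call takes as long as a camera call. They do not tell look-alikes from the thing itself.
- arm.recognise(picture, name): "location" ([x, y, z] in m, in world coordinates, good to about 4 mm: the middle of the surface that is visible of it).
- arm.cut_out(picture, name): "region" (480x640 bool, what is visible of it).
The state is a dict: "time": time; "joint_pos": joint angles; "dq": joint speeds; "effort": joint torques, N m; "tool_pos": TCP position; "eef_rot": TCP orientation; "contact_force": force on the tool from outside, world axes, zero at the start; "moment": the same for the moment, N m; "gripper_width": finger opening in m; "grasp_force": force on a finger pad.
Only numpy, scipy, OpenCV 4.12 (cv2) and the standard library are available. Lean on these libraries where they do the work, as an engineer would, in place of code of your own. Each camera call takes 0.05 s, during which the arm holds its last target. There are 200 camera calls.

### The job

Stand the brass check weight upright on the middle of the balance pan, setting it down gently rather than letting it drop. Then close the draft shield: slide the tinted top panel into the grooves from the open front until it is fully home against the rear stop, with its orange strip at the front of the balance. Let go of everything and leave the bottle, the jar and the blue tray alone.

Things in the scene. Friction and masses are not known exactly. Their poses are not given: they have to be found in the camera images.
- balance: White balance, fixed, base 225 x 220 x 46 mm high (x = -140 to 85), with a clear draft-shield chamber, open on top. Origin on the bench under the pan's centre; -x is its front (display), z up. Chamber inside: x = -66 to 70, y = +-82; highest point z = 148. Grey panel grooves along its top. Panel home: its origin at x = 0, y = 0, z = 135 mm here, axes parallel.
- pan (a point): Centre of the top of the round steel pan (80 mm across, 4 mm thick), 58 mm above the bench, in the chamber. Axes as the balance.
- mouth (a point): Middle of the grooves' mouth, at ledge-top height (135 mm), where the upper lips begin (balance x = -70). Axes as the balance. Panel slides along +x on the ledges, under lips 9 mm above them (lips 4 mm thick). Groove side faces y = +-82; ledges and lips reach in to y = +-72. Ahead of the mouth the bare ledges run on to x = -25 here, with side walls flaring to y = +-87.
- stop (a point): Middle of the rear stop face at the grooves' rear end, at ledge-top height (balance x = 70). Axes as the balance. The panel's +x edge touches it when home; a rear ledge and lip reach 10 mm forward of it.
- panel: Tinted clear panel, 140 (x) x 160 (y) x 6 mm, about 0.2 kg, flat on the bench at any yaw. Origin: centre of its underside, z up. A black bar grip stands across the middle of its top: 12 mm thick in x, 50 long in y, z = 6 to 36. Orange strip, 10 x 120 x 8 mm high, on top along its front (-x) edge; it cannot pass under the rear lip, so the +x edge enters the grooves first.
- panel_grip (a point): Point to grip on the black bar, 28 mm above the panel's underside at its centre. Axes as the panel.
- panel_front (a point): Middle of the top of the orange strip, 64 mm in front (-x) of the panel's centre, 14 mm above its underside.
- weight: Brass check weight, about 0.45 kg, upright: body 38 mm in diameter and 48 mm high, a thinner neck (18 mm), then a knob 26 mm in diameter from 57 to 68 mm height. Origin at the centre of its underside, z up.
- reagent: Bystander: white bottle with a blue cap, 60 mm in diameter, 130 mm high. Origin at the centre of its underside.
- jar: Bystander: amber jar with a black cap, 66 mm in diameter, 75 mm high. Origin at the centre of its underside.
- tray: Bystander: empty blue open tray, 50 x 110 mm, 25 mm high. Origin at the centre of its underside.
Mind the look-alikes: they are no part of the job. There is more than one size of the weight; the one meant has the size given above.

How it is judged:
On the way:
1. the weight is set down upright on the middle of the pan while still held (not dropped) (horizontal distance between weight and pan below 0.02 m and z of weight in the frame of pan between -0.004 and 0.004 m and angle between weight's own z axis and vertical below 0.1 rad and contact force between the fingers and weight above 0.3 N), for 0.1 s.
At the end, for the whole second after the job is handed in: The weight stands upright and at rest on the pan, its axis within 20 mm of the pan's centre. The panel lies level in the grooves on its ledges, under the lips, within 4 mm of fully home, its orange strip at the front, at rest (horizontal distance between weight and pan below 0.02 m and z of weight in the frame of pan between -0.004 and 0.004 m and angle between weight's own z axis and vertical below 0.1 rad and x of panel in the frame of balance between -0.004 and 0.004 m and y of panel in the frame of balance between -0.005 and 0.005 m and z of panel in the frame of balance between 0.131 and 0.14 m and angle between the x axis of panel and the x axis of balance, either way round below 0.05 rad and angle between panel's own z axis and vertical below 0.04 rad and x of panel_front in the frame of balance below -0.05 m and linear speed of each of panel, weight below 0.01 m/s); the robot touches nothing.
It fails at once if the bottle is moved more than 30 mm or tipped (distance of reagent from where it was at the start of the episode above 0.03 m or angle between reagent's own z axis and vertical above 0.3 rad).
It fails at once if the jar is moved more than 30 mm or tipped (distance of jar from where it was at the start of the episode above 0.03 m or angle between jar's own z axis and vertical above 0.3 rad).
It fails at once if the blue tray is moved more than 30 mm or tipped (distance of tray from where it was at the start of the episode above 0.03 m or angle between tray's own z axis and vertical above 0.3 rad).
It also fails if it takes over 64 s, if anything falls off the work surface, if the arm or the gripper's body presses on something with over 40 N, if the wrist force passes 120 N, or if a joint passes its speed limit or range.

## Working session

There is one attempt and no reset: what is moved stays moved. The work goes in short steps, Python scripts to look and compute and a tool call to move; the robot and the scene stay as the last step left them, time stands still between calls to the robot, and variables do not carry over. Pictures are saved under pics/ and viewed, at most 10 in all, crops included, and the job is handed in when it is done.

Besides the shell and the picture viewer there is one more tool, called after "Emit:" as a command line: name --argument value ..., lists and objects as JSON in quotes. apply_moves: Moves the arm, as the interface text tells. Shift numbers are shares of 0.5 m and turn numbers shares of 2 pi rad, none past 1 either way. Its arguments: {"type":"object","properties":{"targets":{"type":"array"},"jaw":{"type":"number"}},"required":["targets"]}

```bash
mkdir -p pics; ls
cat > h.py <<'E'
from rig import arm
import numpy as np, cv2
def cam(p):
    R=cv2.Rodrigues(np.array(p["rvec"],float))[0]; return np.array(p["intrinsics"],float),R,np.array(p["tvec"],float).ravel()
def proj(p,X):
    K,R,t=cam(p); c=np.atleast_2d(X)@R.T+t; q=c@K.T; return q[:,:2]/q[:,2:]
def atz(p,uv,z):
    K,R,t=cam(p); uv=np.atleast_2d(np.array(uv,float)); d=np.c_[uv,np.ones(len(uv))]@np.linalg.inv(K).T@R; o=-R.T@t
    return o+d*((z-o[2])/d[:,2:])
def tri(p1,u1,p2,u2):
    P=[ (lambda K,R,t:K@np.c_[R,t])(*cam(p)) for p in(p1,p2)]
    X=cv2.triangulatePoints(P[0],P[1],np.array(u1,float).reshape(2,1),np.array(u2,float).reshape(2,1)).ravel(); return X[:3]/X[3]
E
python3 - <<'E'
from h import *
np.set_printoptions(precision=4,suppress=True)
o=arm.get_obs(); print(o)
for n in("side","top"):
    p=arm.capture(n); cv2.imwrite(f"pics/{n}0.png",p["pixels"])
    K,R,t=cam(p); print(n,K.ravel(),-R.T@t,R[2])
    for m in("balance","pan","mouth","stop","panel","panel_grip","panel_front","weight","reagent","jar","tray"):
        try:
            for r in arm.recognise(p,m)[:4]: print(n,m,round(r["p"],2),np.array(r["location"]),proj(p,r["location"])[0].round())
        except Exception as e: print(m,e)
print(arm.get_obs()["time"])
E
```

```text
pics
{'time': 0.0, 'joint_pos': array([-1.1599,  0.3218, -0.0701,  1.4516,  0.0226,  1.3708, -0.0569]), 'dq': array([ 0.0007,  0.0002,  0.0015,  0.0008,  0.0012, -0.0018,  0.0016]), 'effort': array([  0.0002, -49.3599,  -0.3822, -31.4324,   0.0131,   0.0116,
         0.    ]), 'tool_pos': array([0.251 , 0.5989, 0.1953]), 'eef_rot': array([[-0.9223,  0.3865, -0.0006],
       [ 0.3865,  0.9223, -0.0018],
       [-0.0001, -0.0019, -1.    ]]), 'contact_force': array([0.721 , 1.3993, 0.4494]), 'moment': array([-0.01  ,  0.0194,  0.0282]), 'grasp_force': 0.0, 'gripper_width': 0.08547142698141684}
side [458.0801   0.     320.4497   0.     458.0801 240.6911   0.       0.
   1.    ] [0.4707 0.5571 0.7303] [ 0.0898 -0.6578 -0.7478]
side balance 0.93 [0.6133 0.0587 0.0587] [281. 276.]
side pan 0.83 [0.6121 0.0591 0.0569] [282. 276.]
side mouth 0.71 [0.6134 0.063  0.0591] [281. 277.]
side stop 0.56 [0.6129 0.0566 0.0606] [282. 274.]
side stop 0.34 [ 0.7234 -0.2697  0.0501] [259. 163.]
side panel 0.9 [ 0.5192 -0.349   0.0073] [348. 161.]
side panel_grip 0.9 [ 0.5155 -0.3486  0.006 ] [349. 162.]
s
[... 549 characters left out ...]
031 -0.9849]
top balance 0.61 [0.6112 0.0226 0.0448] [311. 216.]
top pan 0.81 [0.6048 0.0243 0.0457] [310. 218.]
top mouth 0.87 [0.6017 0.0235 0.0454] [310. 220.]
top stop 0.58 [0.605  0.0196 0.0501] [312. 218.]
top panel 0.98 [ 0.5171 -0.3613  0.0071] [486. 261.]
top panel_grip 0.6 [ 0.5175 -0.3574  0.0052] [484. 261.]
top panel_grip 0.37 [ 0.3771 -0.0866  0.0042] [361. 326.]
top panel_front 0.74 [ 0.5173 -0.3608  0.0079] [486. 261.]
top weight 0.92 [0.4687 0.3274 0.0475] [166. 282.]
top weight 0.59 [0.5143 0.2658 0.0331] [197. 261.]
top reagent 0.87 [0.7258 0.2898 0.0832] [185. 159.]
top reagent 0.48 [0.6016 0.0219 0.0472] [311. 220.]
top tray 0.58 [ 0.3772 -0.0856  0.0062] [361. 326.]
1.2
```

View pics/side0.png

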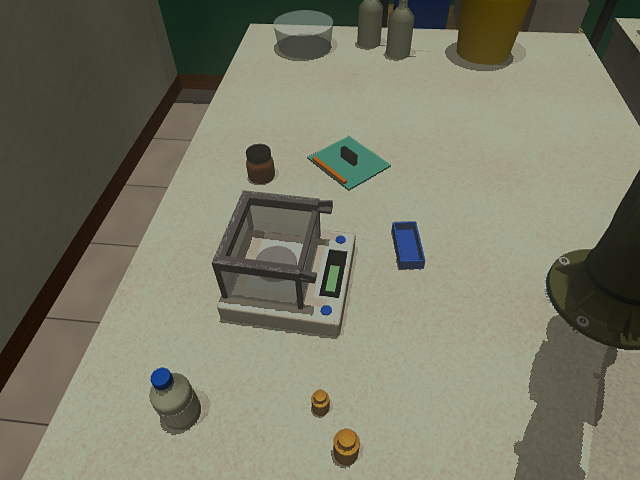

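View pics/top0.png

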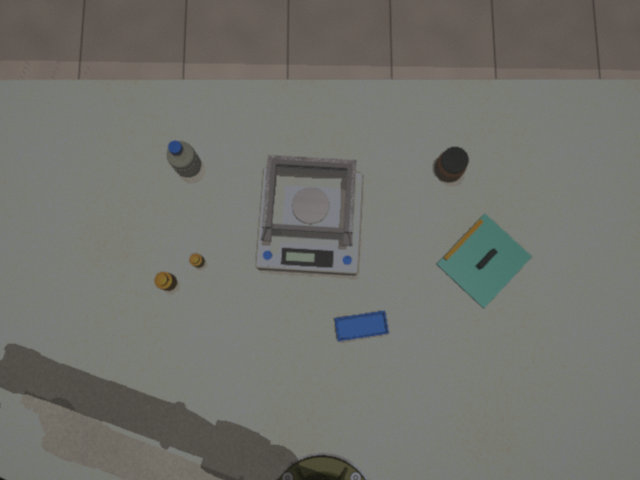

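```bash
cat >> h.py <<'E'
from scipy.optimize import minimize
def box(x0,x1,y0,y1,z0,z1): return np.array([[x,y,z] for x in(x0,x1) for y in(y0,y1) for z in(z0,z1)],float)
def cyl(r,z0,z1):
    a=np.linspace(0,2*np.pi,40); return np.array([[r*np.cos(t),r*np.sin(t),z] for t in a for z in(z0,z1)])
def pose(P,x,y,yaw,z=0):
    c,s=np.cos(yaw),np.sin(yaw); return P@np.array([[c,s,0],[-s,c,0],[0,0,1]])+[x,y,z]
WT=[cyl(.019,0,.048),cyl(.009,.048,.057),cyl(.013,.057,.068)]
PANEL=[box(-.07,.07,-.08,.08,0,.006),box(-.006,.006,-.025,.025,.006,.036),box(-.069,-.059,-.06,.06,.006,.014)]
def sil(p,parts,S=4):
    m=np.zeros((480*S,640*S),np.uint8)
    for P in parts:
        h=cv2.convexHull(((proj(p,P)+.5)*S-.5).astype(np.float32)); cv2.fillConvexPoly(m,np.round(h*16).astype(np.int32),255,shift=4)
    return cv2.resize(m,(640,480),interpolation=cv2.INTER_AREA)/255.
def fit(views,mk,x0,step):
    f=lambda q:sum(np.abs(sil(p,mk(q))-m).sum() for p,m in views)
    s=np.vstack([x0]+[np.array(x0)+np.eye(len(x0))[i]*step[i] for i in range(len(x0))])
    r=minimize(f,x0,method="Nelder-Mead",options=dict(initial_simplex=s,maxiter=250,xatol=1e-5,fatol=.1)); return r.x,r.fun,[m.sum() for _,m in views]
def best(p,n,near,tol=25):
    for r in arm.cut_out(p,n):
        m=r["region"]; 
        if not m.any(): continue
        c=np.argwhere(m).mean(0)[::-1]
        if np.linalg.norm(c-near)<tol: return m.astype(float)
    print("missing",n)
E
cat > m1.py <<'E'
from h import *
np.set_printoptions(precision=4,suppress=True)
s=arm.capture("side"); t=arm.capture("top")
def go(name,us,ut,mk,x0,step):
    ms,mt=best(s,name,us),best(t,name,ut)
    for lab,v in(("both",[(s,ms),(t,mt)]),("side",[(s,ms)]),("top",[(t,mt)])):
        if all(m is not None for _,m in v): print(name,lab,*fit(v,mk,x0,step))
    return ms,mt
w=lambda q:[pose(P,q[0],q[1],0) for P in WT]
go("weight",(344,447),(166,282),w,[.472,.335],[.01,.01])
wz=lambda q:[pose(P*q[2],q[0],q[1],0) for P in WT]
go("weight",(319,402),(197,261),wz,[.515,.27,.8],[.01,.01,.1])
go("panel",(348,161),(486,261),lambda q:[pose(P,*q) for P in PANEL],[.517,-.355,-2.35],[.01,.01,.1])
B=lambda q:[pose(P,*q[:3]) for P in [box(-.14,.085,-.11,.11,0,.046),box(-.07,q[4],-q[3],q[3],.046,.148)]+[box(-.095,-.06,e*q[3]-.004,e*q[3]+.004,.13,.135) for e in(-1,1)]]
ms,mt=go("balance",(282,270),(311,216),B,[.62,.022,0,.09,.08],[.01,.01,.05,.005,.005])
for n,p,m,c in(("s",s,ms,(200,175,370,345)),("t",t,mt,(245,140,375,285))):
    im=p["pixels"].copy(); 
    if m is not None: cv2.drawContours(im,cv2.findContours(m.astype(np.uint8),0,1)[0],-1,(0,0,255),1)
    np.save("pic_"+n,p["pixels"])
    a=p["pixels"][c[1]:c[3],c[0]:c[2]]; b=im[c[1]:c[3],c[0]:c[2]]
    cv2.imwrite(f"pics/bal_{n}.png",np.hstack([cv2.resize(a,None,fx=4 if n=="t" else 3.5,fy=4 if n=="t" else 3.5,interpolation=2)]))
print(arm.get_obs()["time"])
E
python3 m1.py
```

```text
weight both [0.4718 0.3338] 115.63137254901963 [np.float64(754.0), np.float64(350.0)]
weight side [0.4717 0.3345] 87.84705882352941 [np.float64(754.0)]
weight top [0.4716 0.333 ] 23.28235294117647 [np.float64(350.0)]
weight both [0.518  0.2703 0.7046] 50.0392156862745 [np.float64(387.0), np.float64(153.0)]
weight side [0.5181 0.2705 0.7127] 28.023529411764706 [np.float64(387.0)]
weight top [0.5182 0.2706 0.6669] 11.827450980392157 [np.float64(153.0)]
panel both [ 0.519  -0.3582 -2.3569] 293.3607843137255 [np.float64(2383.0), np.float64(4695.0)]
panel side [ 0.5181 -0.3541 -2.3515] 82.95686274509804 [np.float64(2383.0)]
panel top [ 0.5191 -0.3588 -2.3579] 98.4156862745098 [np.float64(4695.0)]
balance both [ 0.6322  0.0223 -0.0573  0.0876  0.0761] 854.2705882352941 [np.float64(15888.0), np.float64(11535.0)]
balance side [ 0.6313  0.0207 -0.067   0.0848  0.0765] 527.7215686274509 [np.float64(15888.0)]
balance top [ 0.6327  0.0225 -0.0605  0.0903  0.076 ] 236.18823529411765 [np.float64(11535.0)]
1.7
```

View pics/bal_t.png

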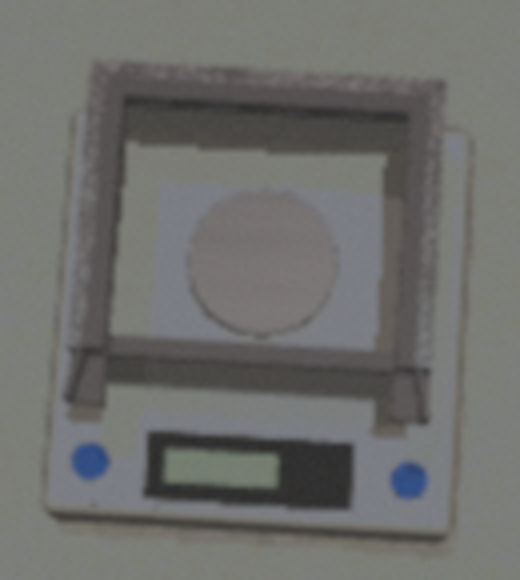

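```bash
cat >> h.py <<'E'
def mv(x,y,z,az,R=None,pos=None):
    o=arm.get_obs(); R=o["eef_rot"] if R is None else R; pos=o["tool_pos"] if pos is None else pos
    zz=np.array([0,0,-1.]); yy=np.array([np.cos(az),np.sin(az),0]); T=np.c_[np.cross(yy,zz),yy,zz]
    rv=cv2.Rodrigues(R.T@T)[0].ravel()
    print("t",round(o["time"],2),"pos",o["tool_pos"].round(4),"w",round(o["gripper_width"],4),"shift",(R.T@(np.array([x,y,z])-pos)/.5).round(4),"turn",(rv/2/np.pi).round(4),"dist",np.linalg.norm([x,y,z]-pos).round(3))
E
python3 - <<'E'
from h import *
class P(dict): pass
t=arm.capture("top"); print(atz(t,[310.75,205.5],.058))
mv(.472,.334,.195,np.radians(67.3))
E
```

```text
[[0.63056763 0.02206396 0.058     ]]
t 1.75 pos [0.2512 0.5995 0.1964] w 0.0854 shift [-0.6125 -0.3191  0.0029] turn [ 0.      0.     -0.0001] dist 0.345
```

Emit:
apply_moves --targets '[[[-0.6125, -0.319, 0.003], [0, 0, 0]], [[-0.6125, -0.319, 0.003], [0, 0, 0]], [[-0.6125, -0.319, 0.003], [0, 0, 0]], [[-0.6125, -0.319, 0.003], [0, 0, 0]], [[-0.6125, -0.319, 0.003], [0, 0, 0]]]' --jaw 1

```text
time: 2.25
tool_pos: [0.4122, 0.4057, 0.1957]
eef_rot: [[-0.922, 0.386, 0.001], [0.386, 0.922, 0.001], [-0.0, 0.001, -1.0]]
contact_force: [0.4, 0.8, 0.4]
gripper_width: 0.0853
grasp_force: 0.0
```

```bash
python3 -c "
from h import *
mv(.472,.334,.195,np.radians(67.3))"
```

```text
t 2.25 pos [0.4122 0.4057 0.1957] w 0.0853 shift [-0.1657 -0.086   0.0013] turn [ 0.0001  0.     -0.0001] dist 0.093
```

Emit:
apply_moves --targets '[[[-0.1657, -0.086, 0.0013], [0, 0, 0]], [[-0.1657, -0.086, 0.0013], [0, 0, 0]], [[-0.1657, -0.086, 0.1], [0, 0, 0]], [[-0.1657, -0.086, 0.18], [0, 0, 0]], [[-0.1657, -0.086, 0.18], [0, 0, 0]]]'

```text
time: 2.75
tool_pos: [0.4672, 0.3324, 0.0997]
eef_rot: [[-0.922, 0.387, -0.009], [0.387, 0.922, -0.007], [0.005, -0.01, -1.0]]
contact_force: [-1.3, -0.4, -0.7]
gripper_width: 0.0853
grasp_force: 0.0
```

```bash
python3 -c "
from h import *
s=arm.capture('side'); cv2.imwrite('pics/a.png',cv2.resize(s['pixels'][300:480,240:440],None,fx=3,fy=3))
mv(.472,.334,.017,np.radians(67.3))"
```

```text
t 2.8 pos [0.4691 0.3343 0.1032] w 0.0855 shift [-0.0061  0.0027  0.1723] turn [-0.0008 -0.0004 -0.0001] dist 0.086
```

View pics/a.png

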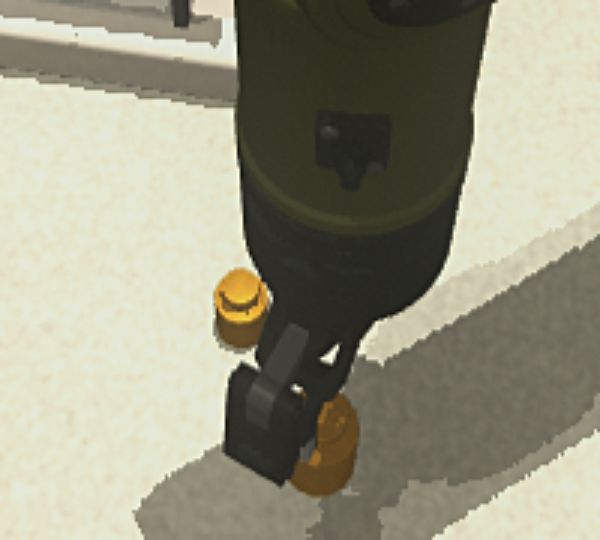

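The gripper hovers over the large weight, aligned with it. The small look-alike (crop 240,305) stands clear, so I'm descending.

Emit:
apply_moves --targets '[[[-0.003, 0.001, 0.06], [0, 0, 0]], [[-0.003, 0.001, 0.12], [0, 0, 0]], [[-0.003, 0.001, 0.155], [0, 0, 0]], [[-0.003, 0.001, 0.17], [0, 0, 0]], [[-0.003, 0.001, 0.17], [0, 0, 0]]]'

```text
time: 3.3
tool_pos: [0.4731, 0.3365, 0.0215]
eef_rot: [[-0.923, 0.386, 0.001], [0.386, 0.923, 0.001], [-0.001, 0.001, -1.0]]
contact_force: [-0.1, 0.3, 0.9]
gripper_width: 0.0852
grasp_force: 0.0
```

Emit:
apply_moves --targets '[[[0, 0, 0], [0, 0, 0]], [[0, 0, 0], [0, 0, 0]], [[0, 0, 0], [0, 0, 0]], [[0, 0, 0], [0, 0, 0]], [[0, 0, 0], [0, 0, 0]]]' --jaw -1

```text
time: 3.8
tool_pos: [0.473, 0.3356, 0.0213]
eef_rot: [[-0.922, 0.387, 0.001], [0.387, 0.922, 0.0], [-0.001, 0.001, -1.0]]
contact_force: [-0.8, -1.8, 5.0]
gripper_width: 0.0223
grasp_force: 58.5
```

Emit:
apply_moves --targets '[[[0, 0, 0], [0, 0, 0]], [[0, 0, 0], [0, 0, 0]], [[0, 0, 0], [0, 0, 0]], [[0, 0, 0], [0, 0, 0]], [[0, 0, 0], [0, 0, 0]]]'

```text
time: 4.3
tool_pos: [0.4729, 0.3356, 0.0213]
eef_rot: [[-0.922, 0.387, 0.001], [0.387, 0.922, 0.0], [-0.001, 0.001, -1.0]]
contact_force: [-1.5, -1.6, 6.5]
gripper_width: 0.0223
grasp_force: 58.6
```

```bash
python3 -c "
from h import *
mv(.472,.334,.20,np.radians(67.3))"
```

```text
t 4.3 pos [0.4729 0.3356 0.0213] w 0.0223 shift [ 3.000e-04 -3.400e-03 -3.574e-01] turn [ 0.0001  0.0001 -0.0001] dist 0.179
```

```bash
python3 -c "
from h import *
s=arm.capture('side'); t=arm.capture('top'); a=cv2.resize(s['pixels'][360:480,280:420],(700,600)); cv2.imwrite('pics/b.png',a)
for n,p in(('s',s),('t',t)):
  for r in arm.cut_out(p,'weight'):
    m=r['region']; print(n,r['p'],m.sum(),np.argwhere(m).mean(0)[::-1])
  print(proj(p,[[.472,.334,.03],[.4729,.3356,.0213]]))
"
```

```text
s 0.65 241 [351.73443983 454.38174274]
[[346.08938688 444.64652752]
 [345.2641156  447.65164444]]
t 0.67 173 [196.96531792 259.98265896]
[[165.0982998  280.8838593 ]
 [165.42691443 280.88699203]]
```

View pics/b.png

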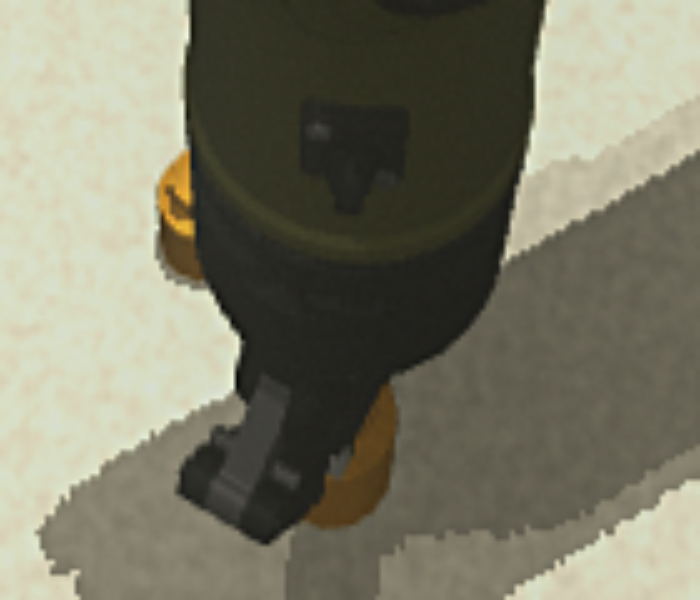

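```bash
python3 -c "
from h import *
s=arm.capture('side'); im=s['pixels'].copy()
a=cv2.resize(im[360:480,280:420],(700,600),interpolation=2)
for dx,c in(((0,0),(0,0,255)),):
  for P in WT:
    u=(proj(s,pose(P,.472,.334,0))+.5-[280,360])*5
    cv2.polylines(a,[cv2.convexHull(u.astype(np.int32))],True,c,1)
for X in ([.4729,.3356,.0213],):
  u=(proj(s,X)[0]+.5-[280,360])*5; cv2.circle(a,tuple(int(v) for v in u),4,(255,0,0),-1)
cv2.imwrite('pics/c.png',a)
"
```

```text
(no output)
```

View pics/c.png

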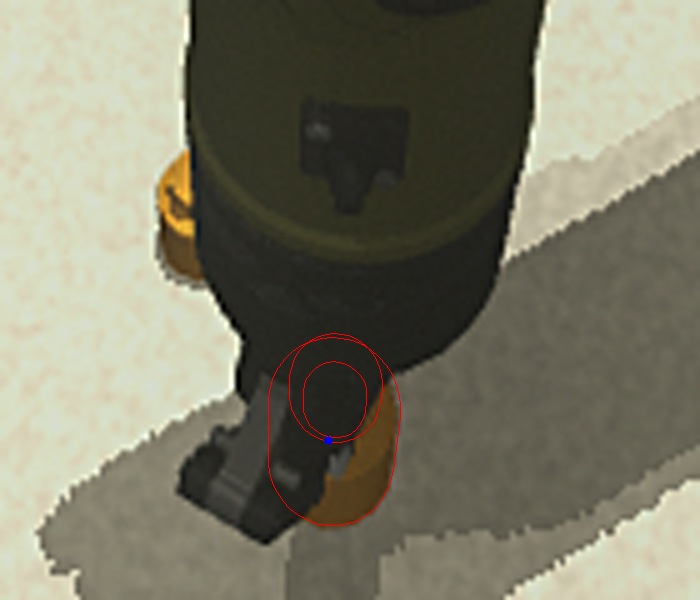

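Emit:
apply_moves --targets '[[[0, 0, -0.02], [0, 0, 0]], [[0, 0, -0.04], [0, 0, 0]], [[0, 0, -0.08], [0, 0, 0]], [[0, 0, -0.14], [0, 0, 0]], [[0, 0, -0.2], [0, 0, 0]]]'

```text
time: 5.05
tool_pos: [0.4717, 0.335, 0.1209]
eef_rot: [[-0.922, 0.386, -0.001], [0.386, 0.922, -0.001], [0.001, -0.002, -1.0]]
contact_force: [0.6, -0.6, -3.9]
gripper_width: 0.0221
grasp_force: 59.4
```

```bash
python3 -c "
from h import *
s=arm.capture('side'); im=s['pixels'].copy(); o=arm.get_obs(); print(o['tool_pos'],o['gripper_width'],o['grasp_force'],o['contact_force'])
a=cv2.resize(im[330:450,280:420],(700,600),interpolation=2)
for P in WT:
    u=(proj(s,pose(P,.472,.334,0,o['tool_pos'][2]-.0213))+.5-[280,330])*5
    cv2.polylines(a,[cv2.convexHull(u.astype(np.int32))],True,(0,0,255),1)
cv2.imwrite('pics/d.png',a)
"
```

```text
[0.47472874 0.33733193 0.12713826] 0.021967574234841025 59.50645613242443 [2.42044387 1.11379403 0.49059502]
```

View pics/d.png

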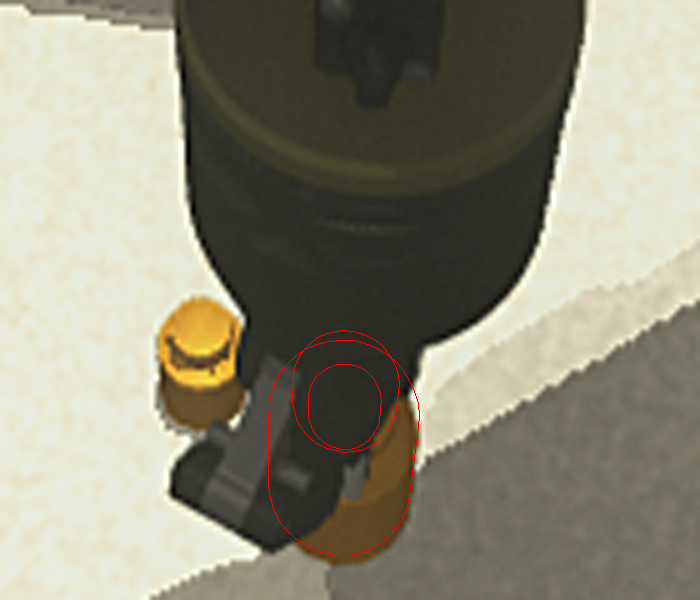

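```bash
python3 -c "
from h import *
mv(.474,.337,.23,np.radians(67.3))
mv(.6315,.022,.23,np.radians(86.6))"
```

```text
t 5.1 pos [0.4747 0.3373 0.1271] w 0.022 shift [ 0.0004  0.0003 -0.2057] turn [ 0.0011  0.0005 -0.0001] dist 0.103
t 5.1 pos [0.4747 0.3373 0.1271] w 0.022 shift [-0.5336 -0.4591 -0.2071] turn [ 0.001   0.0007 -0.0537] dist 0.367
```

Emit:
apply_moves --targets '[[[0, 0, -0.1], [0, 0, 0]], [[-0.08, -0.07, -0.18], [0, 0, -0.015]], [[-0.15, -0.13, -0.2], [0, 0, -0.03]], [[-0.22, -0.19, -0.2], [0, 0, -0.045]], [[-0.29, -0.25, -0.2], [0, 0, -0.0537]]]'

```text
time: 5.6
tool_pos: [0.5569, 0.1666, 0.2214]
eef_rot: [[-0.998, 0.055, 0.002], [0.055, 0.998, 0.001], [-0.002, 0.001, -1.0]]
contact_force: [1.6, 0.1, -4.3]
gripper_width: 0.0222
grasp_force: 60.3
```

```bash
python3 -c "
from h import *
mv(.6315,.022,.23,np.radians(86.6))"
```

```text
t 5.6 pos [0.5569 0.1666 0.2214] w 0.0222 shift [-0.1651 -0.2805 -0.0172] turn [0.0002 0.0003 0.0006] dist 0.163
```

Emit:
apply_moves --targets '[[[-0.043, -0.073, -0.017], [0, 0, 0]], [[-0.086, -0.146, -0.017], [0, 0, 0]], [[-0.129, -0.219, -0.017], [0, 0, 0]], [[-0.165, -0.28, -0.017], [0, 0, 0]], [[-0.165, -0.28, -0.017], [0, 0, 0]]]'

```text
time: 6.1
tool_pos: [0.6312, 0.0146, 0.2281]
eef_rot: [[-0.998, 0.07, 0.0], [0.07, 0.998, -0.006], [-0.001, -0.006, -1.0]]
contact_force: [-0.7, -1.4, -3.9]
gripper_width: 0.0224
grasp_force: 60.3
```

Emit:
apply_moves --targets '[[[0, 0, 0], [0, 0, 0]], [[0, 0, 0], [0, 0, 0]], [[0, 0, 0], [0, 0, 0]]]'

```text
time: 6.4
tool_pos: [0.6296, 0.0253, 0.2285]
eef_rot: [[-0.998, 0.057, -0.001], [0.057, 0.998, 0.001], [0.001, 0.001, -1.0]]
contact_force: [0.5, 0.1, -4.7]
gripper_width: 0.022
grasp_force: 60.3
```

```bash
python3 -c "
from h import *
mv(.6315,.022,.095,np.radians(86.6))
t=arm.capture('top'); 
for q in arm.cut_out(t,'weight'): print(q['p'],q['region'].sum(),np.argwhere(q['region']).mean(0)[::-1])
"
```

```text
t 6.4 pos [0.6296 0.0253 0.2285] w 0.022 shift [-0.0043 -0.0066  0.2671] turn [ 0.0001 -0.0001  0.0004] dist 0.134
0.72 167 [197.24550898 260.41916168]
```

Emit:
apply_moves --targets '[[[-0.0043, -0.0066, 0.07], [0, 0, 0]], [[-0.0043, -0.0066, 0.14], [0, 0, 0]], [[-0.0043, -0.0066, 0.21], [0, 0, 0]], [[-0.0043, -0.0066, 0.265], [0, 0, 0]], [[-0.0043, -0.0066, 0.265], [0, 0, 0]]]'

```text
time: 7.0
tool_pos: [0.628, 0.0207, 0.0916]
eef_rot: [[-0.998, 0.058, -0.009], [0.058, 0.998, -0.001], [0.009, -0.001, -1.0]]
contact_force: [-1.6, -0.8, -3.9]
gripper_width: 0.0221
grasp_force: 60.3
```

Emit:
apply_moves --targets '[[[0, 0, 0], [0, 0, 0]], [[0, 0, 0.008], [0, 0, 0]], [[0, 0, 0.014], [0, 0, 0]], [[0, 0, 0.02], [0, 0, 0]], [[0, 0, 0.02], [0, 0, 0]]]'

```text
time: 7.5
tool_pos: [0.6319, 0.0199, 0.0864]
eef_rot: [[-0.998, 0.059, 0.0], [0.059, 0.998, 0.0], [-0.0, 0.0, -1.0]]
contact_force: [-1.0, 0.0, -4.2]
gripper_width: 0.0224
grasp_force: 60.3
```

Emit:
apply_moves --targets '[[[0, 0, 0.003], [0, 0, 0]], [[0, 0, 0.006], [0, 0, 0]], [[0, 0, 0.009], [0, 0, 0]], [[0, 0, 0.01], [0, 0, 0]], [[0, 0, 0.01], [0, 0, 0]]]'

```text
time: 8.0
tool_pos: [0.6319, 0.0199, 0.0812]
eef_rot: [[-0.998, 0.059, -0.0], [0.059, 0.998, 0.0], [0.0, 0.0, -1.0]]
contact_force: [0.2, 0.6, -4.6]
gripper_width: 0.0222
grasp_force: 60.3
```

Emit:
apply_moves --targets '[[[0, 0, 0.002], [0, 0, 0]], [[0, 0, 0.003], [0, 0, 0]], [[0, 0, 0.003], [0, 0, 0]]]'

```text
time: 8.3
tool_pos: [0.632, 0.0199, 0.0797]
eef_rot: [[-0.998, 0.059, -0.0], [0.059, 0.998, 0.0], [0.0, 0.0, -1.0]]
contact_force: [0.2, -0.0, -4.6]
gripper_width: 0.0222
grasp_force: 60.3
```

Emit:
apply_moves --targets '[[[0, 0, 0.001], [0, 0, 0]], [[0, 0, 0.002], [0, 0, 0]], [[0, 0, 0.002], [0, 0, 0]]]'

```text
time: 8.6
tool_pos: [0.6324, 0.0198, 0.0795]
eef_rot: [[-0.998, 0.059, 0.001], [0.059, 0.998, 0.0], [-0.001, 0.0, -1.0]]
contact_force: [-1.3, -1.0, -0.4]
gripper_width: 0.0226
grasp_force: 60.7
```

Emit:
apply_moves --targets '[[[0, 0, 0.001], [0, 0, 0]], [[0, 0, 0.002], [0, 0, 0]], [[0, 0, 0.002], [0, 0, 0]]]'

```text
time: 8.9
tool_pos: [0.6329, 0.0197, 0.0794]
eef_rot: [[-0.998, 0.06, 0.002], [0.06, 0.998, 0.0], [-0.002, 0.0, -1.0]]
contact_force: [-1.9, -0.9, 5.8]
gripper_width: 0.022
grasp_force: 61.3
```

Emit:
apply_moves --targets '[[[0, 0, 0], [0, 0, 0]], [[0, 0, 0], [0, 0, 0]], [[0, 0, 0], [0, 0, 0]], [[0, 0, 0], [0, 0, 0]], [[0, 0, -0.004], [0, 0, 0]]]' --jaw 0.6

```text
time: 9.4
tool_pos: [0.6318, 0.0199, 0.0794]
eef_rot: [[-0.998, 0.059, -0.001], [0.059, 0.998, -0.0], [0.001, -0.0, -1.0]]
contact_force: [0.5, 0.4, 0.1]
gripper_width: 0.0686
grasp_force: 0.0
```

Emit:
apply_moves --targets '[[[0, 0, -0.02], [0, 0, 0]], [[0, 0, -0.08], [0, 0, 0]], [[0, 0, -0.16], [0, 0, 0]], [[0, 0, -0.24], [0, 0, 0]], [[0, 0, -0.32], [0, 0, 0]]]'

```text
time: 9.9
tool_pos: [0.632, 0.0198, 0.2424]
eef_rot: [[-0.998, 0.06, 0.001], [0.06, 0.998, 0.0], [-0.001, 0.0, -1.0]]
contact_force: [0.8, -0.5, -0.1]
gripper_width: 0.0683
grasp_force: 0.0
```

```bash
python3 -c "
from h import *
mv(.519,-.358,.24,np.radians(-60))
mv(.519,-.358,.24,np.radians(-135))"
```

```text
t 9.9 pos [0.632  0.0198 0.2424] w 0.0683 shift [ 0.1805 -0.7676  0.0044] turn [2.000e-04 0.000e+00 4.072e-01] dist 0.394
t 9.9 pos [0.632  0.0198 0.2424] w 0.0683 shift [ 0.1805 -0.7676  0.0044] turn [-2.000e-04  1.000e-04 -3.845e-01] dist 0.394
```

Emit:
apply_moves --targets '[[[0.1805, -0.7676, 0.004], [0, 0, 0.407]], [[0.1805, -0.7676, 0.004], [0, 0, 0.407]], [[0.1805, -0.7676, 0.004], [0, 0, 0.407]], [[0.1805, -0.7676, 0.004], [0, 0, 0.407]], [[0.1805, -0.7676, 0.004], [0, 0, 0.407]]]' --jaw 0.1

```text
time: 10.4
tool_pos: [0.5598, -0.2215, 0.2398]
eef_rot: [[-0.686, 0.728, 0.002], [0.728, 0.686, 0.0], [-0.001, 0.001, -1.0]]
contact_force: [1.7, -0.3, 0.6]
gripper_width: 0.0465
grasp_force: 0.0
```

```bash
python3 -c "
from h import *
mv(.519,-.358,.20,np.radians(-60))
mv(.519,-.358,.20,np.radians(-135))
s=arm.capture('side'); t=arm.capture('top')
w=lambda q:[pose(P,q[0],q[1],0,.058) for P in WT]
for n,p in(('s',s),('t',t)):
  for r in arm.cut_out(p,'weight'):
    m=r['region'].astype(float); print(n,r['p'],m.sum(),np.argwhere(m>0).mean(0)[::-1],fit([(p,m)],w,[.632,.021],[.01,.01]))
"
```

```text
t 10.4 pos [ 0.5598 -0.2215  0.2398] w 0.0465 shift [-0.1427 -0.2467  0.0794] turn [ 3.000e-04 -1.000e-04  2.869e-01] dist 0.148
t 10.4 pos [ 0.5598 -0.2215  0.2398] w 0.0465 shift [-0.1427 -0.2467  0.0794] turn [ 3.000e-04 -4.000e-04  4.952e-01] dist 0.148
s 0.71 378.0 [320.0026455  401.96560847] (array([ 1.312625, -1.419   ]), np.float64(378.0), [np.float64(378.0)])
s 0.61 558.0 [274.43010753 248.23835125] (array([0.63020389, 0.02040498]), np.float64(123.22745098039218), [np.float64(558.0)])
t 0.83 334.0 [312.22155689 202.30538922] (array([0.63146193, 0.01829833]), np.float64(22.266666666666666), [np.float64(334.0)])
t 0.72 135.0 [197.45185185 260.14074074] (array([ 0.35500903, -0.00682234]), np.float64(432.44313725490196), [np.float64(135.0)])
```

Emit:
apply_moves --targets '[[[-0.1427, -0.2467, 0.04], [0, 0, 0.49]], [[-0.1427, -0.2467, 0.04], [0, 0, 0.49]], [[-0.1427, -0.2467, 0.04], [0, 0, 0.49]], [[-0.1427, -0.2467, 0.04], [0, 0, 0.49]], [[-0.1427, -0.2467, 0.04], [0, 0, 0.49]]]'

```text
time: 11.1
tool_pos: [0.5206, -0.3564, 0.2185]
eef_rot: [[-0.005, 1.0, 0.0], [1.0, 0.005, 0.001], [0.001, 0.0, -1.0]]
contact_force: [0.9, 0.7, -0.0]
gripper_width: 0.0469
grasp_force: 0.0
```

Emit:
apply_moves --targets '[[[0, 0, 0], [0, 0, 0.3]], [[0, 0, 0], [0, 0, 0.3]], [[0, 0, 0], [0, 0, 0.3]], [[0, 0, 0], [0, 0, 0.3]], [[0, 0, 0], [0, 0, 0.3]]]'

```text
time: 11.6
tool_pos: [0.5222, -0.354, 0.2186]
eef_rot: [[0.674, 0.738, 0.001], [0.738, -0.674, 0.001], [0.001, -0.0, -1.0]]
contact_force: [-0.8, -0.6, -0.5]
gripper_width: 0.047
grasp_force: 0.0
```

Emit:
apply_moves --targets '[[[0, 0, 0], [0, 0, 0.2]], [[0, 0, 0], [0, 0, 0.2]], [[0, 0, 0], [0, 0, 0.2]], [[0, 0, 0], [0, 0, 0.2]], [[0, 0, 0], [0, 0, 0.2]]]'

```text
time: 12.1
tool_pos: [0.5222, -0.3539, 0.2185]
eef_rot: [[0.997, 0.081, 0.001], [0.081, -0.997, 0.001], [0.001, -0.001, -1.0]]
contact_force: [0.5, 0.4, 0.6]
gripper_width: 0.047
grasp_force: 0.0
```

```bash
python3 -c "
from h import *
mv(.519,-.358,.20,-2.357)"
```

```text
t 12.1 pos [ 0.5222 -0.3539  0.2185] w 0.047 shift [-0.0071  0.0077  0.037 ] turn [-0.0002 -0.      0.138 ] dist 0.019
```

Emit:
apply_moves --targets '[[[-0.0065, 0.0077, 0.05], [0, 0, 0.138]], [[-0.0065, 0.0077, 0.1], [0, 0, 0.138]], [[-0.0065, 0.0077, 0.17], [0, 0, 0.138]], [[-0.0065, 0.0077, 0.25], [0, 0, 0.138]], [[-0.0065, 0.0077, 0.27], [0, 0, 0.138]]]'

```text
time: 12.6
tool_pos: [0.5173, -0.3557, 0.0788]
eef_rot: [[0.784, -0.62, -0.005], [-0.62, -0.784, 0.005], [-0.007, -0.001, -1.0]]
contact_force: [0.1, -0.0, 0.2]
gripper_width: 0.0471
grasp_force: 0.0
```

Emit:
apply_moves --targets '[[[0, 0, 0], [0, 0, 0.021]], [[0, 0, 0], [0, 0, 0.021]], [[0, 0, 0], [0, 0, 0.021]]]'

```text
time: 12.9
tool_pos: [0.5189, -0.3592, 0.0835]
eef_rot: [[0.701, -0.713, 0.0], [-0.713, -0.701, 0.0], [-0.0, -0.001, -1.0]]
contact_force: [-0.5, 0.2, 0.7]
gripper_width: 0.0473
grasp_force: 0.0
```

```bash
python3 -c "
from h import *
mv(.519,-.358,.011,-2.357)
s=arm.capture('side'); t=arm.capture('top'); 
a=cv2.resize(s['pixels'][100:220,280:420],(560,480),interpolation=2)
b=cv2.resize(t['pixels'][200:320,420:540],(480,480),interpolation=2)[:, :240+0] if 0 else cv2.resize(t['pixels'][200:320,430:490],(240,480),interpolation=2)
cv2.imwrite('pics/e.png',np.hstack([a,b]))"
```

```text
t 12.9 pos [ 0.5189 -0.3592  0.0835] w 0.0473 shift [-0.0014 -0.0018  0.1451] turn [-0.0001  0.     -0.0012] dist 0.073
```

View pics/e.png

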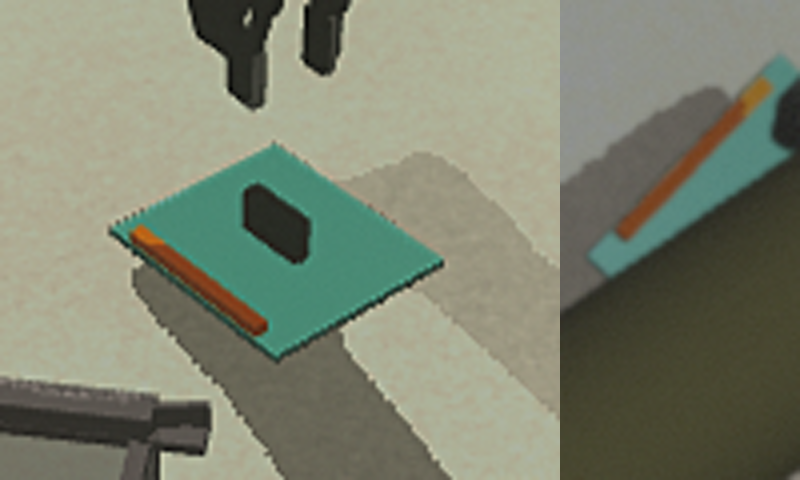

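The open fingers sit above the bar (crop 275,222), one on each side of it. The strip is on the near-left edge, as expected.

Emit:
apply_moves --targets '[[[-0.0014, -0.0018, 0.05], [0, 0, 0]], [[-0.0014, -0.0018, 0.09], [0, 0, 0]], [[-0.0014, -0.0018, 0.125], [0, 0, 0]], [[-0.0014, -0.0018, 0.145], [0, 0, 0]], [[-0.0014, -0.0018, 0.145], [0, 0, 0]]]'

```text
time: 13.5
tool_pos: [0.517, -0.3588, 0.0098]
eef_rot: [[0.697, -0.717, -0.002], [-0.717, -0.697, 0.001], [-0.002, 0.0, -1.0]]
contact_force: [0.5, 1.1, -0.2]
gripper_width: 0.047
grasp_force: 0.0
```

Emit:
apply_moves --targets '[[[0, 0, 0], [0, 0, 0]], [[0, 0, 0], [0, 0, 0]], [[0, 0, 0], [0, 0, 0]], [[0, 0, 0], [0, 0, 0]], [[0, 0, 0], [0, 0, 0]]]' --jaw -1

```text
time: 14.0
tool_pos: [0.5178, -0.3595, 0.0113]
eef_rot: [[0.697, -0.717, 0.001], [-0.717, -0.697, -0.0], [0.001, -0.0, -1.0]]
contact_force: [-0.1, 0.3, -0.6]
gripper_width: -0.0001
grasp_force: 0.0
```

Emit:
apply_moves --targets '[[[0, 0, 0], [0, 0, 0]], [[0, 0, 0], [0, 0, 0]]]'

```text
time: 14.2
tool_pos: [0.5177, -0.3593, 0.0111]
eef_rot: [[0.697, -0.717, 0.0], [-0.717, -0.697, 0.0], [0.0, -0.0, -1.0]]
contact_force: [-0.4, -0.9, -0.2]
gripper_width: 0.0003
grasp_force: 0.0
```

```bash
python3 -c "
from h import *
s=arm.capture('side')
print(proj(s,[[.5189,-.3592,.0835],[.5189,-.3592,.09]]))
o=arm.get_obs();print(o['tool_pos'])
a=cv2.resize(s['pixels'][110:210,290:410],(720,600),interpolation=2)
u=(proj(s,o['tool_pos'])[0]+.5-[290,110])*6; print(u)
cv2.circle(a,tuple(int(v) for v in u),4,(0,0,255),-1)
cv2.imwrite('pics/f.png',a)"
```

```text
[[349.30946867 132.98043317]
 [349.38583285 130.6786517 ]]
[ 0.51764534 -0.35931842  0.01102622]
[357.04093965 286.91717445]
```

View pics/f.png

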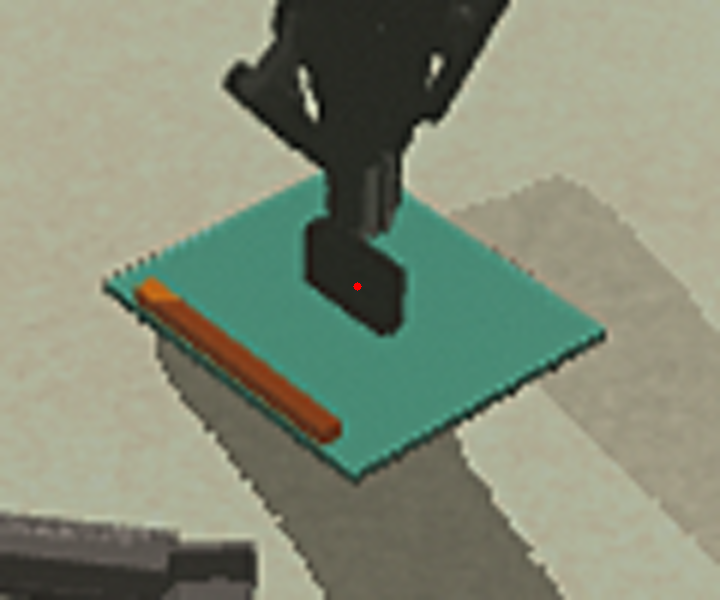

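The shut tips appear about 25 mm higher than the reported TCP, at crop (370,238) against the expected (357,287). That means they closed above the bar. I'll reopen and go lower, watching the force.

Emit:
apply_moves --targets '[[[0, 0, -0.01], [0, 0, 0]], [[0, 0, -0.01], [0, 0, 0]], [[0, 0, -0.01], [0, 0, 0]], [[0, 0, -0.01], [0, 0, 0]]]' --jaw 0.1

```text
time: 14.65
tool_pos: [0.5176, -0.3593, 0.016]
eef_rot: [[0.697, -0.717, 0.0], [-0.717, -0.697, 0.0], [-0.0, -0.0, -1.0]]
contact_force: [0.6, -0.1, -0.3]
gripper_width: 0.047
grasp_force: 0.0
```

Emit:
apply_moves --targets '[[[0, 0, 0.015], [0, 0, 0]], [[0, 0, 0.03], [0, 0, 0]], [[0, 0, 0.045], [0, 0, 0]], [[0, 0, 0.05], [0, 0, 0]], [[0, 0, 0.05], [0, 0, 0]]]'

```text
time: 15.15
tool_pos: [0.5171, -0.3591, -0.0098]
eef_rot: [[0.697, -0.717, -0.001], [-0.717, -0.697, 0.001], [-0.001, 0.0, -1.0]]
contact_force: [0.6, -0.2, 0.7]
gripper_width: 0.0472
grasp_force: 0.0
```

```bash
python3 -c "
from h import *
mv(.519,-.358,-.013,-2.357)
s=arm.capture('side');t=arm.capture('top')
a=cv2.resize(s['pixels'][110:210,290:410],(720,600),interpolation=2)
cv2.imwrite('pics/g.png',a)
for r in arm.cut_out(s,'panel'): print(r['p'],r['region'].sum())
"
```

```text
t 15.15 pos [ 0.5171 -0.3591 -0.0098] w 0.0472 shift [ 0.0011 -0.0042  0.0063] turn [ 0.0001  0.0002 -0.0022] dist 0.004
0.9 2061
```

Reported TCP z is now -10 mm with no contact, which confirms the offset. I'll go slightly lower and close.

Emit:
apply_moves --targets '[[[0.001, -0.003, 0.005], [0, 0, -0.002]], [[0.001, -0.003, 0.005], [0, 0, -0.002]], [[0.001, -0.003, 0.005], [0, 0, -0.002]]]'

```text
time: 15.6
tool_pos: [0.5192, -0.3585, -0.0114]
eef_rot: [[0.706, -0.708, 0.0], [-0.708, -0.706, 0.0], [0.0, -0.0, -1.0]]
contact_force: [0.2, -0.1, 0.0]
gripper_width: 0.0469
grasp_force: 0.0
```

Emit:
apply_moves --targets '[[[0, 0, 0], [0, 0, 0]], [[0, 0, 0], [0, 0, 0]], [[0, 0, 0], [0, 0, 0]], [[0, 0, 0], [0, 0, 0]], [[0, 0, 0], [0, 0, 0]]]' --jaw -1

```text
time: 16.1
tool_pos: [0.5192, -0.3589, -0.0112]
eef_rot: [[0.706, -0.708, 0.0], [-0.708, -0.706, -0.0], [0.0, -0.0, -1.0]]
contact_force: [-0.7, 0.8, 2.8]
gripper_width: 0.0104
grasp_force: 61.6
```

Emit:
apply_moves --targets '[[[0, 0, 0], [0, 0, 0]], [[0, 0, 0], [0, 0, 0]], [[0, 0, 0], [0, 0, 0]]]'

```text
time: 16.4
tool_pos: [0.5192, -0.3589, -0.0112]
eef_rot: [[0.706, -0.708, 0.0], [-0.708, -0.706, -0.0], [0.0, -0.0, -1.0]]
contact_force: [-1.3, 0.6, 4.8]
gripper_width: 0.0103
grasp_force: 61.7
```

```bash
python3 -c "
from h import *
mv(.4573,.0325,.2,-.06)"
```

```text
t 16.4 pos [ 0.5192 -0.3589 -0.0112] w 0.0103 shift [-0.6417 -0.4649 -0.4225] turn [ 1.000e-04 -1.000e-04 -3.657e-01] dist 0.449
```

Emit:
apply_moves --targets '[[[0, 0, -0.02], [0, 0, 0]], [[0, 0, -0.08], [0, 0, 0]], [[0, 0, -0.18], [0, 0, 0]], [[0, 0, -0.28], [0, 0, 0]], [[0, 0, -0.38], [0, 0, 0]]]'

```text
time: 16.9
tool_pos: [0.5184, -0.3582, 0.18]
eef_rot: [[0.706, -0.709, -0.001], [-0.709, -0.706, 0.0], [-0.001, 0.0, -1.0]]
contact_force: [1.0, 0.6, -2.1]
gripper_width: 0.01
grasp_force: 61.0
```

```bash
python3 -c "
from h import *
mv(.4573,.0325,.2,-.06)"
```

```text
t 16.9 pos [ 0.5184 -0.3582  0.18  ] w 0.01 shift [-0.64   -0.4647 -0.0395] turn [-2.000e-04  2.000e-04 -3.658e-01] dist 0.396
```

Emit:
apply_moves --targets '[[[-0.05, -0.036, -0.02], [0, 0, -0.02]], [[-0.11, -0.08, -0.04], [0, 0, -0.043]], [[-0.17, -0.124, -0.04], [0, 0, -0.066]], [[-0.23, -0.168, -0.04], [0, 0, -0.09]], [[-0.29, -0.21, -0.04], [0, 0, -0.113]]]'

```text
time: 17.4
tool_pos: [0.4902, -0.1804, 0.198]
eef_rot: [[0.997, -0.071, -0.001], [-0.071, -0.997, 0.0], [-0.001, -0.0, -1.0]]
contact_force: [-0.4, 0.7, -1.2]
gripper_width: 0.0105
grasp_force: 61.0
```

```bash
python3 -c "
from h import *
mv(.4573,.0325,.2,-.06)"
```

```text
t 17.4 pos [ 0.4902 -0.1804  0.198 ] w 0.0105 shift [-0.0961 -0.4201 -0.0038] turn [-1.000e-04  1.000e-04 -2.518e-01] dist 0.215
```

Emit:
apply_moves --targets '[[[-0.016, -0.07, -0.003], [0, 0, -0.023]], [[-0.032, -0.14, -0.003], [0, 0, -0.046]], [[-0.048, -0.21, -0.003], [0, 0, -0.069]], [[-0.064, -0.28, -0.003], [0, 0, -0.092]], [[-0.08, -0.35, -0.003], [0, 0, -0.115]]]'

```text
time: 17.9
tool_pos: [0.4638, -0.0031, 0.2]
eef_rot: [[0.796, 0.606, -0.0], [0.606, -0.796, 0.002], [0.001, -0.001, -1.0]]
contact_force: [0.4, 0.8, -1.7]
gripper_width: 0.0104
grasp_force: 61.0
```

```bash
python3 -c "
from h import *
mv(.4573,.0325,.2,-.06)"
```

```text
t 17.9 pos [ 0.4638 -0.0031  0.2   ] w 0.0104 shift [ 0.0329 -0.0645  0.    ] turn [-1.000e-04 -2.000e-04 -1.369e-01] dist 0.036
```

Emit:
apply_moves --targets '[[[0.006, -0.013, 0], [0, 0, -0.023]], [[0.013, -0.026, 0], [0, 0, -0.046]], [[0.02, -0.04, 0], [0, 0, -0.069]], [[0.027, -0.053, 0], [0, 0, -0.092]], [[0.033, -0.0645, 0], [0, 0, -0.115]]]'

```text
time: 18.4
tool_pos: [0.4579, 0.0313, 0.1997]
eef_rot: [[0.196, 0.981, -0.001], [0.981, -0.196, 0.0], [0.0, -0.001, -1.0]]
contact_force: [0.6, -0.6, -2.0]
gripper_width: 0.01
grasp_force: 61.0
```

Emit:
apply_moves --targets '[[[0, 0, 0], [0, 0, -0.022]], [[0, 0, 0], [0, 0, -0.022]], [[0, 0, 0], [0, 0, -0.022]], [[0, 0, 0], [0, 0, -0.022]]]'

```text
time: 18.8
tool_pos: [0.4583, 0.0311, 0.1999]
eef_rot: [[0.067, 0.998, -0.0], [0.998, -0.067, 0.0], [0.0, -0.0, -1.0]]
contact_force: [0.6, -0.2, -1.7]
gripper_width: 0.0103
grasp_force: 61.0
```

```bash
cat > m2.py <<'E'
from h import *
np.set_printoptions(precision=4,suppress=True)
s=arm.capture("side"); t=arm.capture("top"); o=arm.get_obs(); z=o["tool_pos"][2]+.0112
mv(.4573,.0325,.2,-.06)
for n,p in(("s",s),("t",t)):
    for r in arm.cut_out(p,"panel")[:2]: 
        m=r["region"]; print(n,r["p"],m.sum(),np.argwhere(m).mean(0)[::-1])
    for nm in("panel_front","panel"):
        for r in arm.recognise(p,nm)[:2]: print(n,nm,r["p"],np.array(r["location"]))
    c=proj(p,o["tool_pos"])[0].astype(int); print(c)
    np.save(f"now_{n}",p["pixels"])
a=s["pixels"][130:310,195:435]; b=t["pixels"][120:320,230:400]
cv2.imwrite("pics/h.png",np.hstack([cv2.resize(a,(480,360),interpolation=2),cv2.resize(b,(306,360),interpolation=2)]))
E
python3 m2.py
```

```text
t 18.9 pos [0.4584 0.0311 0.2   ] w 0.0101 shift [ 0.0026 -0.0025 -0.    ] turn [-0.    -0.    -0.001] dist 0.002
s 0.62 5829 [372.4519 218.6255]
s panel_front 0.88 [0.4574 0.0539 0.2156]
s panel 0.7 [0.4604 0.0576 0.2194]
[371 216]
t 0.78 768 [297.1732 282.8581]
t panel_front 0.91 [0.4462 0.0858 0.2162]
t panel 0.63 [0.4415 0.0927 0.2198]
[304 278]
```

View pics/h.png

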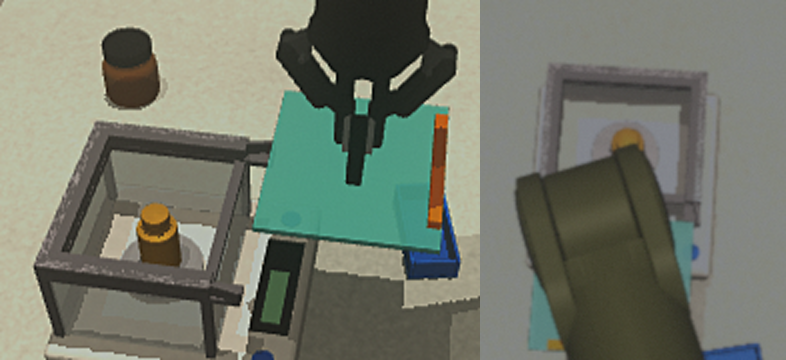

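```bash
cat > m3.py <<'E'
from h import *
np.set_printoptions(precision=4,suppress=True)
def panelfit(q0,free_z=True):
    s=arm.capture("side"); t=arm.capture("top"); V=[]
    for n,p in(("s",s),("t",t)):
        im=p["pixels"].astype(int); b,g,r=im[...,0],im[...,1],im[...,2]
        hsv=cv2.cvtColor(p["pixels"],cv2.COLOR_BGR2HSV)
        teal=(hsv[...,0]>72)&(hsv[...,0]<95)&(hsv[...,1]>70); org=(hsv[...,0]<14)&(hsv[...,1]>150)
        near=cv2.dilate((sil(p,[pose(P,*q0[:3],q0[3]) for P in PANEL[:1]])>0).astype(np.uint8),np.ones((31,31)))>0
        m=(teal|org)&near
        m=cv2.morphologyEx(m.astype(np.uint8),cv2.MORPH_OPEN,np.ones((2,2)))>0
        dif=np.abs(im-np.load(f"pic_{n}.npy").astype(int)).sum(2)>60
        use=near&~(dif&~m); use&=cv2.erode((use).astype(np.uint8),np.ones((3,3)))>0
        V.append((p,m.astype(float),use.astype(float))); print(n,m.sum(),use.sum())
    for lab,vs in(("both",V),("side",V[:1]),("top",V[1:])):
        def f(q): return sum((np.abs(sil(p,[pose(P,*q[:3],q[3] if len(q)>3 else q0[3]) for P in (PANEL[0],PANEL[2])])-m)*u).sum() for p,m,u in vs)
        x0=np.array(q0 if lab=="both" else q0[:3]); st=[.008,.008,.04,.01]
        sx=np.vstack([x0]+[x0+np.eye(len(x0))[i]*st[i] for i in range(len(x0))])
        r=minimize(f,x0,method="Nelder-Mead",options=dict(initial_simplex=sx,maxiter=300,xatol=1e-5,fatol=.1)); print(lab,r.x,r.fun)
if __name__=="__main__":
    o=arm.get_obs(); x,y,z=o["tool_pos"]; R=o["eef_rot"]; print(o["tool_pos"],np.arctan2(R[1,1],R[0,1]))
    panelfit([x,y,np.arctan2(R[1,1],R[0,1]),z+.0112]); print(arm.get_obs()["time"])
E
python3 m3.py
```

```text
[0.4585 0.0313 0.2   ] -0.06505314312649972
s 5457 6986
t 604 4057
both [ 0.4571  0.0315 -0.0407  0.2057] 327.278431372549
side [ 0.4569  0.0357 -0.0611] 18.72156862745098
top [ 0.4584  0.0313 -0.0263] 316.92156862745094
19.3
```

```bash
python3 -c "
from h import *
mv(.4853,.031,.135,-.06)"
```

```text
t 19.3 pos [0.4585 0.0313 0.2   ] w 0.01 shift [0.0028 0.0536 0.13  ] turn [ 0.      0.     -0.0008] dist 0.07
```

Emit:
apply_moves --targets '[[[0.003, 0.0, 0.04], [0, 0, -0.0008]], [[0.003, 0.015, 0.07], [0, 0, -0.0008]], [[0.003, 0.035, 0.1], [0, 0, -0.0008]], [[0.003, 0.053, 0.13], [0, 0, -0.0008]], [[0.003, 0.053, 0.13], [0, 0, -0.0008]]]'

```text
time: 19.8
tool_pos: [0.4844, 0.0306, 0.1336]
eef_rot: [[0.06, 0.998, -0.002], [0.998, -0.06, -0.003], [-0.004, -0.002, -1.0]]
contact_force: [-0.4, 0.0, -1.1]
gripper_width: 0.01
grasp_force: 61.0
```

Emit:
apply_moves --targets '[[[0, 0, 0], [0, 0, 0]], [[0, 0, 0.004], [0, 0, 0]], [[0, 0, 0.008], [0, 0, 0]], [[0, 0, 0.01], [0, 0, 0]], [[0, 0, 0.01], [0, 0, 0]]]'

```text
time: 20.3
tool_pos: [0.4849, 0.0313, 0.1301]
eef_rot: [[0.059, 0.998, 0.0], [0.998, -0.059, 0.001], [0.001, 0.0, -1.0]]
contact_force: [-0.8, 0.8, -1.6]
gripper_width: 0.0103
grasp_force: 61.0
```

Emit:
apply_moves --targets '[[[0, 0, 0.002], [0, 0, 0]], [[0, 0, 0.004], [0, 0, 0]], [[0, 0, 0.006], [0, 0, 0]], [[0, 0, 0.006], [0, 0, 0]], [[0, 0, 0.006], [0, 0, 0]]]'

```text
time: 20.8
tool_pos: [0.485, 0.0312, 0.127]
eef_rot: [[0.06, 0.998, 0.0], [0.998, -0.06, -0.0], [-0.0, 0.0, -1.0]]
contact_force: [-0.0, -0.4, -1.3]
gripper_width: 0.0106
grasp_force: 61.0
```

Lowering about 1 mm at a time until it touches the ledges (expected at TCP z of about 0.124).

Emit:
apply_moves --targets '[[[0, 0, 0.002], [0, 0, 0]], [[0, 0, 0.003], [0, 0, 0]], [[0, 0, 0.003], [0, 0, 0]]]'

```text
time: 21.1
tool_pos: [0.485, 0.0312, 0.1254]
eef_rot: [[0.06, 0.998, -0.0], [0.998, -0.06, -0.0], [-0.0, -0.0, -1.0]]
contact_force: [-0.6, 0.1, -1.6]
gripper_width: 0.0105
grasp_force: 61.0
```

Emit:
apply_moves --targets '[[[0, 0, 0.001], [0, 0, 0]], [[0, 0, 0.002], [0, 0, 0]], [[0, 0, 0.002], [0, 0, 0]]]'

```text
time: 21.4
tool_pos: [0.4849, 0.0312, 0.1245]
eef_rot: [[0.06, 0.998, -0.0], [0.998, -0.06, 0.0], [0.0, -0.0, -1.0]]
contact_force: [0.5, -0.1, -1.9]
gripper_width: 0.0101
grasp_force: 61.0
```

Emit:
apply_moves --targets '[[[0, 0, 0.001], [0, 0, 0]], [[0, 0, 0.002], [0, 0, 0]], [[0, 0, 0.002], [0, 0, 0]]]'

```text
time: 21.7
tool_pos: [0.485, 0.0312, 0.1236]
eef_rot: [[0.06, 0.998, -0.0], [0.998, -0.06, 0.0], [0.0, -0.0, -1.0]]
contact_force: [-0.6, 0.6, -0.3]
gripper_width: 0.0098
grasp_force: 61.2
```

Emit:
apply_moves --targets '[[[0, 0, 0.001], [0, 0, 0]], [[0, 0, 0.002], [0, 0, 0]], [[0, 0, 0.002], [0, 0, 0]]]'

```text
time: 22.0
tool_pos: [0.4848, 0.0312, 0.1229]
eef_rot: [[0.06, 0.998, -0.001], [0.998, -0.06, 0.0], [0.0, -0.001, -1.0]]
contact_force: [-4.7, -0.3, 5.9]
gripper_width: 0.01
grasp_force: 61.9
```

Contact came at 0.1238 as predicted. I'll raise about 1 mm clear of the ledges and slide in.

Emit:
apply_moves --targets '[[[0, 0, -0.005], [0, 0, 0]], [[0, 0, -0.005], [0, 0, 0]], [[0, 0.01, -0.005], [0, 0, 0]], [[0, 0.02, -0.005], [0, 0, 0]], [[0, 0.03, -0.005], [0, 0, 0]]]'

```text
time: 22.5
tool_pos: [0.5005, 0.0303, 0.1249]
eef_rot: [[0.059, 0.998, 0.0], [0.998, -0.059, -0.0], [-0.0, 0.0, -1.0]]
contact_force: [0.3, 0.2, -2.2]
gripper_width: 0.0104
grasp_force: 61.0
```

Emit:
apply_moves --targets '[[[0, 0.01, 0], [0, 0, 0]], [[0, 0.02, 0], [0, 0, 0]], [[0, 0.03, 0], [0, 0, 0]], [[0, 0.04, 0], [0, 0, 0]], [[0, 0.04, 0], [0, 0, 0]]]'

```text
time: 23.0
tool_pos: [0.5207, 0.0288, 0.125]
eef_rot: [[0.06, 0.998, 0.001], [0.998, -0.06, -0.001], [-0.001, 0.001, -1.0]]
contact_force: [-0.3, 0.8, -1.5]
gripper_width: 0.0102
grasp_force: 61.0
```

```bash
python3 m3.py; python3 -c "
from h import *
mv(.632,.022,.125,-.06)"
```

```text
[0.5207 0.0288 0.125 ] -0.059956054978621276
s 4506 6262
t 1025 4560
both [ 0.5165  0.0313 -0.0822  0.1355] 842.0078431372549
side [ 0.5156  0.0315 -0.0965] 119.52549019607844
top [ 0.5168  0.0316 -0.0743] 718.0823529411764
23.1
t 23.1 pos [0.5199 0.0288 0.1249] w 0.0104 shift [-2.000e-04  2.246e-01 -2.000e-04] turn [-0.      0.0001  0.    ] dist 0.112
```

Emit:
apply_moves --targets '[[[0, 0.015, 0], [0, 0, 0]], [[0, 0.03, 0], [0, 0, 0]], [[0, 0.045, 0], [0, 0, 0]], [[0, 0.06, 0], [0, 0, 0]], [[0, 0.075, 0], [0, 0, 0]]]'

```text
time: 23.6
tool_pos: [0.558, 0.0268, 0.125]
eef_rot: [[0.059, 0.998, -0.0], [0.998, -0.059, -0.0], [-0.0, -0.0, -1.0]]
contact_force: [0.3, 0.2, -1.7]
gripper_width: 0.0105
grasp_force: 61.0
```

Emit:
apply_moves --targets '[[[0, 0.015, 0], [0, 0, 0]], [[0, 0.03, 0], [0, 0, 0]], [[0, 0.045, 0], [0, 0, 0]], [[0, 0.06, 0], [0, 0, 0]], [[0, 0.075, 0], [0, 0, 0]]]'

```text
time: 24.1
tool_pos: [0.5954, 0.0246, 0.125]
eef_rot: [[0.06, 0.998, -0.0], [0.998, -0.06, -0.0], [-0.0, -0.0, -1.0]]
contact_force: [0.8, -0.0, -1.5]
gripper_width: 0.0098
grasp_force: 61.0
```

```bash
python3 -c "
from h import *
mv(.632,.022,.125,-.06); print(arm.get_obs()['contact_force'],arm.get_obs()['moment'])"
```

```text
t 24.1 pos [0.5954 0.0246 0.125 ] w 0.0098 shift [-0.0008  0.0733 -0.    ] turn [-0.      0.      0.0001] dist 0.037
[ 0.78623702 -0.00441915 -1.54643767] [0.05005549 0.01402343 0.0170534 ]
```

Emit:
apply_moves --targets '[[[0, 0.012, 0], [0, 0, 0]], [[0, 0.024, 0], [0, 0, 0]], [[0, 0.036, 0], [0, 0, 0]], [[0, 0.048, 0], [0, 0, 0]], [[0, 0.056, 0], [0, 0, 0]]]'

```text
time: 24.6
tool_pos: [0.6233, 0.023, 0.125]
eef_rot: [[0.059, 0.998, 0.0], [0.998, -0.059, -0.0], [-0.0, 0.0, -1.0]]
contact_force: [-0.3, -0.7, -1.8]
gripper_width: 0.01
grasp_force: 61.0
```

Emit:
apply_moves --targets '[[[0, 0.004, 0], [0, 0, 0]], [[0, 0.008, 0], [0, 0, 0]], [[0, 0.012, 0], [0, 0, 0]], [[0, 0.014, 0], [0, 0, 0]]]'

```text
time: 25.0
tool_pos: [0.6298, 0.0226, 0.125]
eef_rot: [[0.059, 0.998, 0.0], [0.998, -0.059, 0.0], [0.0, 0.0, -1.0]]
contact_force: [-0.4, -0.5, -1.7]
gripper_width: 0.0102
grasp_force: 61.0
```

Emit:
apply_moves --targets '[[[0, 0.002, 0], [0, 0, 0]], [[0, 0.004, 0], [0, 0, 0]], [[0, 0.004, 0], [0, 0, 0]]]'

```text
time: 25.3
tool_pos: [0.6318, 0.0225, 0.1251]
eef_rot: [[0.059, 0.998, 0.0], [0.998, -0.059, 0.0], [0.0, 0.0, -1.0]]
contact_force: [0.3, -0.9, -1.6]
gripper_width: 0.0101
grasp_force: 61.0
```

Emit:
apply_moves --targets '[[[0, 0.002, 0], [0, 0, 0]], [[0, 0.004, 0], [0, 0, 0]], [[0, 0.004, 0], [0, 0, 0]]]'

```text
time: 25.6
tool_pos: [0.6329, 0.0227, 0.1248]
eef_rot: [[0.06, 0.998, -0.002], [0.998, -0.06, 0.001], [0.001, -0.002, -1.0]]
contact_force: [-2.8, 1.0, -0.3]
gripper_width: 0.0101
grasp_force: 61.2
```

Stop contact at x of about 0.6325. I'll press on slightly, then lower onto the ledges.

Emit:
apply_moves --targets '[[[0, 0.001, 0.001], [0, 0, 0]], [[0, 0.002, 0.002], [0, 0, 0]], [[0, 0.002, 0.003], [0, 0, 0]], [[0, 0.002, 0.003], [0, 0, 0]]]'

```text
time: 26.0
tool_pos: [0.6329, 0.0226, 0.1238]
eef_rot: [[0.06, 0.998, -0.004], [0.998, -0.06, 0.001], [0.001, -0.004, -1.0]]
contact_force: [-9.4, 1.7, 5.2]
gripper_width: 0.0104
grasp_force: 61.9
```

Emit:
apply_moves --targets '[[[0, 0, 0.001], [0, 0, 0]], [[0, 0.001, 0.001], [0, 0, 0]], [[0, 0.001, 0.001], [0, 0, 0]]]'

```text
time: 26.3
tool_pos: [0.6328, 0.0226, 0.1238]
eef_rot: [[0.06, 0.998, -0.005], [0.998, -0.06, 0.002], [0.002, -0.005, -1.0]]
contact_force: [-11.7, 1.3, 9.4]
gripper_width: 0.0102
grasp_force: 62.4
```

Emit:
apply_moves --targets '[[[0, -0.002, -0.002], [0, 0, 0]], [[0, -0.002, -0.002], [0, 0, 0]]]'

```text
time: 26.5
tool_pos: [0.6329, 0.0225, 0.1239]
eef_rot: [[0.06, 0.998, -0.003], [0.998, -0.06, 0.001], [0.001, -0.003, -1.0]]
contact_force: [-5.5, 1.7, 0.7]
gripper_width: 0.0104
grasp_force: 61.4
```

Emit:
apply_moves --targets '[[[0, 0, 0], [0, 0, 0]], [[0, 0, 0], [0, 0, 0]], [[0, 0, 0], [0, 0, 0]], [[0, 0, 0], [0, 0, 0]], [[0, 0, 0], [0, 0, 0]]]' --jaw -0.1

```text
time: 27.0
tool_pos: [0.6346, 0.0222, 0.1242]
eef_rot: [[0.06, 0.998, 0.001], [0.998, -0.06, -0.0], [-0.0, 0.001, -1.0]]
contact_force: [-0.1, -0.3, 0.0]
gripper_width: 0.0385
grasp_force: 0.0
```

Emit:
apply_moves --targets '[[[0, 0, -0.02], [0, 0, 0]], [[0, 0, -0.06], [0, 0, 0]], [[0, 0, -0.12], [0, 0, 0]], [[0, 0, -0.2], [0, 0, 0]], [[0, 0, -0.28], [0, 0, 0]]]'

```text
time: 27.5
tool_pos: [0.634, 0.0221, 0.2661]
eef_rot: [[0.06, 0.998, 0.0], [0.998, -0.06, -0.0], [-0.0, 0.0, -1.0]]
contact_force: [0.6, -0.3, 0.3]
gripper_width: 0.0386
grasp_force: 0.0
```

Emit:
apply_moves --targets '[[[-0.1, -0.04, -0.04], [0, 0, 0]], [[-0.2, -0.08, -0.04], [0, 0, 0]], [[-0.3, -0.12, -0.04], [0, 0, 0]], [[-0.4, -0.16, -0.04], [0, 0, 0]], [[-0.5, -0.2, -0.04], [0, 0, 0]]]'

```text
time: 28.0
tool_pos: [0.5281, -0.203, 0.285]
eef_rot: [[0.06, 0.998, 0.002], [0.998, -0.06, 0.001], [0.001, 0.002, -1.0]]
contact_force: [0.9, -0.9, 0.8]
gripper_width: 0.0385
grasp_force: 0.0
```

```bash
cat > m4.py <<'E'
from m3 import *
panelfit([.6325,.022,-.06,.135])
t=arm.capture("top"); s=arm.capture("side")
for n,p in(("t",t),("s",s)):
    for nm in("panel","weight","reagent","jar","tray"):
        for r in arm.cut_out(p,nm)[:3]: print(n,nm,round(r["p"],2),r["region"].sum(),np.argwhere(r["region"]).mean(0)[::-1])
    hsv=cv2.cvtColor(p["pixels"],cv2.COLOR_BGR2HSV); o=(hsv[...,0]<14)&(hsv[...,1]>150); near=sil(p,[pose(PANEL[0],.6325,.022,-.06,.14)])>0
    print("strip px",np.argwhere(o&near).mean(0)[::-1],(o&near).sum(),"expect",proj(p,pose(np.array([[-.064,0,.014]]),.6325,.022,-.06,.135)))
E
python3 m4.py
```

```text
s 3670 9314
t 3853 5912
both [ 0.6293  0.0195 -0.0503  0.1267] 1310.4941176470588
side [ 0.6238  0.0091 -0.0718] 681.3882352941177
top [ 0.6316  0.0272 -0.0627] 588.9294117647058
t panel 0.6 4566 [309.5155 198.542 ]
t weight 0.44 128 [197.  260.5]
t weight 0.26 6847 [310.3473 227.93  ]
t reagent 0.85 926 [183.5    158.8261]
t reagent 0.61 4624 [309.4877 198.5807]
t jar 0.67 873 [451.3436 164.0527]
t tray 0.96 1286 [361.6439 325.6633]
strip px [nan nan] 0 expect [[307.8802 225.5759]]
s panel 0.86 4270 [273.7874 232.0993]
s weight 0.58 388 [320.0696 402.4794]
s weight 0.21 4470 [274.1089 231.8521]
s reagent 0.94 2334 [173.6234 398.6821]
s reagent 0.42 11490 [286.7303 276.8337]
s jar 0.89 984 [259.7541 163.6148]
s tray 0.92 1240 [407.7952 245.0952]
strip px [305.1852 244.2963] 54 expect [[305.6042 230.9598]]m4.py:8: RuntimeWarning: Mean of empty slice.
  print("strip px",np.argwhere(o&near).mean(0)[::-1],(o&near).sum(),"expect",proj(p,pose(np.array([[-.064,0,.014]]),.6325,.022,-.06,.135)))
  ret = um.true_divide(
```

```bash
cat > m5.py <<'E'
from m3 import *
for n in("top","side"):
    p=arm.capture(n); hsv=cv2.cvtColor(p["pixels"],cv2.COLOR_BGR2HSV)
    near=cv2.dilate((sil(p,[pose(PANEL[0],.6325,.022,-.06,.14)])>0).astype(np.uint8),np.ones((9,9)))>0
    o=(hsv[...,0]<24)&(hsv[...,1]>(110 if n=="top" else 140))&near&(hsv[...,2]>60)
    k,l,st,c=cv2.connectedComponentsWithStats(o.astype(np.uint8)); print(n,st[1:][st[1:,4]>8],c[1:][st[1:,4]>8])
    i=1+np.argmax(st[1:,4]); m=l==i; r=cv2.minAreaRect(np.argwhere(m)[:,::-1].astype(np.float32)); bp=cv2.boxPoints(r)
    print("world corners z=.149",atz(p,bp,.149)[:,:2])
    for x in(.6305,.6325,.6345): e=sil(p,[pose(PANEL[2],x,.022,-.06,.135)]); print(x,"expected centroid",(np.argwhere(e>.5)).mean(0)[::-1],(e>.5).sum())
E
python3 m5.py
```

```text
top [[277 223  60   8 279]] [[306.6022 226.1541]]
world corners z=.149 [[ 0.5663  0.0872]
 [ 0.5758  0.0867]
 [ 0.5686 -0.0299]
 [ 0.5592 -0.0293]]
0.6305 expected centroid [308.0133 226.9761] 376
0.6325 expected centroid [308.0133 225.9761] 376
0.6345 expected centroid [308.0557 224.9867] 377
side [[297 209  19  54 331]] [[305.4864 236.1208]]
world corners z=.149 [[ 0.5758  0.0951]
 [ 0.5697 -0.0303]
 [ 0.5581 -0.0273]
 [ 0.5653  0.0974]]
0.6305 expected centroid [306.4319 234.0602] 382
0.6325 expected centroid [305.2585 234.0601] 383
0.6345 expected centroid [304.1211 233.9605] 380
```

```bash
python3 -c "
from rig import arm
print(arm.close_job())"
```

```text
the job is handed in; nothing more can be done
None
```

I handed the job in at about 28 s with no verdict returned. The weight was set down on the pan while still held, about 3 mm off centre. The panel was slid home against the rear stop with its orange strip at the front, everything was released, and the bottle, jar and tray were left alone.

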